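Press a label holder behind the shelf lip and hold it home

ROBOT

A 6-joint arm with a two-finger parallel gripper is mounted at the origin on the work surface. World frame = base frame: x ahead of the robot, y to its left, z up, the work surface at z = 0. Lengths are in mm, angles in rad, forces in N, time in s.
With the tool pointing down it reaches from about 350 to 975 mm from the base axis. Payload 7.1 kg.
Tool frame: the origin (TCP) lies at the very end of the fingers, on their centre line; the grasp point (between the pads) lies 19 mm behind it; z points along the fingers, y is the direction in which the jaws open and shut (so a half turn about z gives the same grasp; the last joint's range is limited). The gripper opens to 88 mm and grips with 3 to 60 N. Pads are 20 mm wide; open, the fingers measure 115 mm over their backs; the gripper's body (75 mm by 178 mm) begins 61 mm behind the grasp point.
Start: joints at [1.091, 0.423, 1.63, -0, 1.089, -0.019], TCP at [277.883, 559.809, 222.675] pointing down, gripper open.
Joint ranges: [-3, 3], [-0.9, 2.11], [0.09, 2.58], [-1.31, 4.45], [0.11, 2.69], [-2.54, 2.54]. Speed limits (rad/s): [2.39, 2.39, 3.01, 3.14, 3.14, 3.14].

INTERFACE

Orientations are given as a rotation vector (axis times angle).
In Python, from workcell import monitor, vision, order, find_in, regions_of, place_of gives the robot as it stands. The module is installed in compiled form; this text tells all that it offers.
- The arm moves only by the tool carry_out, never from a script. Its argument "targets" is a list of rows, each a list of 3 entries, a list of its own where there are three numbers: the turn, a rotation vector about the world's x, y, z in degrees, then the shift along the world's x, y, z in mm, then the finger opening in mm, from 0 to 87.8. In form: [[[rx, ry, rz], [x, y, z], hand], ...]. A call has 1 to 10 rows; each row is the pose to reach, as a shift and turn from the pose commanded when the call began; what a row does not reach only later rows make up. A row lasts 1/12 s, in which the tool goes at most 41.7 mm and 7.16 degrees, less where a joint would pass 70% of its speed; a pose out of reach is approached as far as the arm can. A call with a gripper value outside its range is refused whole. The fingers move at their own pace and stop on an object; the grip force is fixed at half the most. Time passes only in rows, so rows that repeat a pose let the fingers close. It gives the time, the measured TCP pose, the force and the opening at its end, in the units of the state.
- monitor.get_obs(): the state, without advancing time (a new reading comes with each control period).
- vision.get_image(name): name is "scene" or "top"; returns the picture (420x560x3 uint8, red, green, blue); there is no depth.
- vision.camera_model(name): a dict with "K" (3x3 intrinsics, pixels), "dist" ([k1, k2, p1, p2, k3] as OpenCV has them; the pictures are not rectified), "rvec" (rotation vector, rad) and "tvec" (3), from world to camera coordinates, as OpenCV has them. Camera axes: x right, y down, z forward; pixel columns grow to the right and rows downward; lengths in mm; the calibration is good to about 2 mm. A picture is of the moment at which its call begins. camera_model takes no time and is no camera call.
- order.close_job(): hands the job in, once; it reports no verdict.
Trained networks look in the newest picture that a camera, given by its name, has taken for a name from the list of things; names that differ only in an ending like _2 or _b are one class to them, and where a whole thing is asked for, a point or a joint stands for the part that bears it (a point fixed in the world has none). Each returns a list of dicts, best first, with "confidence" (0 to 1); they miss things now and then, are a little off and sometimes report something else, mostly with a low value. They report only what shows in the picture. A call takes as long as a camera call. They do not tell look-alikes from the thing itself.
- find_in(query, camera): "point" ([x, y, z] in mm, in the coordinates of the camera as it stood for that picture, good to about 4 mm: the middle of the surface that is visible of it).
- regions_of(query, camera): "mask" (420x560 bool, what is visible of it).
- place_of(query, camera): "point" ([x, y, z] in mm, in the coordinates of the camera as it stood for that picture, good to about 4 mm: a listed point, or the origin of a listed thing).
The state is a dict: "t": time; "qpos": joint angles; "qvel": joint speeds; "joint_torque": joint torques, N m; "ee_pos": TCP position; "orientation": TCP orientation; "ft_force": force on the tool from outside, world axes, zero at the start; "moment": the same for the moment, N m; "width": finger opening in mm.
Only numpy, scipy, OpenCV 4.12 (cv2) and the standard library are available. Lean on these libraries where they do the work, as an engineer would, in place of code of your own. Each camera call takes 0.05 s, during which the arm holds its last target.

TASK

One bay of the bench shelf has lost its label. Take the spare label holder out of the wooden block, push its tongue down behind the shelf lip in the middle of the empty bay, card side to the front like its two neighbours, until it sits fully home on the lip, and leave the things around it alone. Finish while still holding it: keep it pressed home against the spring in the slot and do not let go, so that I can nip up the thumbscrew.

Things in the scene. Friction and masses are not known exactly. Their poses are not given: they have to be found in the camera images.
- holder_center (a point): Spare aluminium label holder, 100 g, upright in the block. Card pocket 16 (x) x 90 (y) x 52 mm (z); this is the pocket's centre. Under it hangs a tongue 4 x 84 x 22 mm, mid-plane 6 mm behind (+x of) this point, its back flush with the pocket's; the pocket overhangs 12 mm in front. The white card faces -x; z up. Grip the pocket's upper half across its 16 mm.
- bay_lip (a point): Middle of the empty bay: a point in the label slot's mid-plane, level with the shelf lip's top (85 mm high). x to the shelf's back, y along the slot, z up. When home, the holder's pocket sits on the lip: its centre is 26 mm above this point and 4 to 8 mm in front (-x), its tongue 22 mm down in the slot. Like holders, tops 52 mm above the lip, stand 133 mm off on both sides, or 133 and 266 mm on one.
- bay_spring (a joint): Spring strip, 70 mm long, in the empty bay's slot; at rest its top is 14 mm below the lip's top. Value: metres pressed down, 0 up, 0.008 when the holder is home, 0.012 at most. It pushes up with 2 N at first, 8 N at home, and lifts the holder again when let go.
- shelf: Grey steel bench shelf 430 (y) x 235 (x) mm, fixed. Origin on the bench under the slot's middle; x to its back. Slot 8 mm wide, open above; in front the 3 mm lip, with a rolled rim 5 mm thick; behind, a 3 mm flange 6 mm higher than the lip. Deck 75 mm high; stock on it, 45 mm tall at most, starts 75 mm behind the slot. Thumbscrews stick out 18 mm in front, 13 mm below the lip top.
- block: Wooden block 100 (x) x 170 (y) x 40 mm high, fixed, with two slots along y, 112 x 7 mm, 22 mm deep. The spare holder's tongue stands in the slot nearer the robot, its pocket resting on the block's top, card to the robot; the other slot is empty. Origin on the bench under the middle of the holder's slot.
- sprayer: Bystander: white spray bottle with a red trigger head, 72 mm across, 208 mm tall; origin under its centre.
- carton: Bystander: cardboard carton 55 x 140 x 45 mm; origin under its centre.
- dish: Bystander: spun aluminium dish, 120 mm across, 28 mm high; origin under its centre.
- wrench: Bystander: steel wrench 200 mm long lying on the bench; origin under its middle.
Not all that is in view belongs to the job. Leave any orange or turquoise look-alike of the part that bears holder_center alone.

How it is judged (in metres and radians):
On the way, in this order (a step that is already met when the one before it is completed fails the run):
1. the holder is lifted out of the block, above the lip's height (height (world z) of holder_center above 0.118 m and contact force between the fingers and holder above 1 N), for 0.1 s.
2. its tongue is behind the lip in the empty bay (y of holder_center in the frame of bay_lip between -0.012 and 0.012 m and x of holder_center in the frame of bay_lip between -0.012 and 0 m and z of holder_center in the frame of bay_lip below 0.04 m), for 0.1 s.
At the end, for the whole second after the job is handed in: The holder stands behind the lip within 12 mm of the empty bay's middle, its pocket within 2 mm of sitting on the lip, leaning and turned less than 5 degrees; the spring is pressed down more than 6 mm; the gripper still holds it (over 2 N) and it is at rest (y of holder_center in the frame of bay_lip between -0.012 and 0.012 m and x of holder_center in the frame of bay_lip between -0.012 and 0 m and z of holder_center in the frame of bay_lip between 0.024 and 0.028 m and value of joint bay_spring above 0.006 m and angle between holder_center's own z axis and vertical below 0.09 rad and angle between the x axis of holder_center and the x axis of bay_lip, either way round below 0.09 rad and contact force between the fingers and holder above 2 N and linear speed of holder below 0.01 m/s); the arm keeps its last pose, push and grip.
It fails at once if the sprayer is disturbed (moved more than 20 mm) (distance of sprayer from where it was at the start of the episode above 0.02 m).
It fails at once if the carton is disturbed (moved more than 20 mm) (distance of carton from where it was at the start of the episode above 0.02 m).
It fails at once if the dish is disturbed (moved more than 20 mm) (distance of dish from where it was at the start of the episode above 0.02 m).
It fails at once if the wrench is disturbed (moved more than 20 mm) (distance of wrench from where it was at the start of the episode above 0.02 m).
It also fails if it takes over 32 s, if anything falls off the work surface, if the arm or the gripper's body presses on something with over 40 N, if the wrist force passes 120 N, or if a joint passes its speed limit or range.

## Working session

There is one attempt and no reset: what is moved stays moved. The work goes in short steps, Python scripts to look and compute and a tool call to move; the robot and the scene stay as the last step left them, time stands still between calls to the robot, and variables do not carry over. Pictures are saved under pics/ and viewed, and the job is handed in when it is done.

Besides the shell and the picture viewer there is one more tool, called after "Request:" by a JSON object that holds its "op" and its "data", one argument or row to a line. carry_out: Moves the arm, as the interface text tells. Its arguments: {"type":"object","properties":{"targets":{"type":"array","items":{"type":"array"}}},"required":["targets"]}

```bash
mkdir -p pics
cat > h.py <<'E'
import numpy as np,cv2
from workcell import monitor, vision, order, find_in, regions_of, place_of
def cam(n):
    c=vision.camera_model(n);R=cv2.Rodrigues(np.array(c['rvec'],float))[0]
    return np.array(c['K'],float),np.array(c['dist'],float),R,np.array(c['tvec'],float).ravel()
def w(n,p):
    K,d,R,t=cam(n);return R.T@(np.array(p)-t)
def proj(n,P):
    K,d,R,t=cam(n);return cv2.projectPoints(np.array(P,float).reshape(-1,1,3),R,t,K,d)[0].reshape(-1,2)
def ray(n,uv,z):
    K,d,R,t=cam(n);u=cv2.undistortPoints(np.array(uv,float).reshape(-1,1,2),K,d).reshape(-1,2)
    D=np.c_[u,np.ones(len(u))]@R;C=-R.T@t
    return C+D*((z-C[2])/D[:,2])[:,None]
def save(n,f):
    im=vision.get_image(n);cv2.imwrite('pics/'+f,im[:,:,::-1]);return im
E
python3 - <<'E'
from h import *
o=monitor.get_obs();print({k:np.round(v,3) for k,v in o.items()})
for n in('scene','top'):
    save(n,n+'0.png');K,d,R,t=cam(n);print(n,np.round(-R.T@t),np.round(R[2],2))
    for q in('holder_center','bay_lip','shelf','block','sprayer'):
        for r in place_of(q,n)[:4]:print(q,np.round(w(n,r['point'])),round(r['confidence'],2))
E
```

```text
{'t': np.float64(0.0), 'qpos': array([ 1.091,  0.424,  1.631,  0.   ,  1.089, -0.019]), 'qvel': array([0.002, 0.001, 0.001, 0.002, 0.002, 0.002]), 'joint_torque': array([-3.0000e-03, -5.4463e+01, -2.7367e+01,  6.4000e-02,  2.3000e-02,
       -0.0000e+00]), 'ee_pos': array([277.632, 559.347, 221.925]), 'orientation': array([-7.170e-01, -3.058e+00,  2.000e-03]), 'ft_force': array([ 0.385,  0.581, -0.008]), 'moment': array([-0.02 ,  0.017,  0.021]), 'width': np.float64(87.804)}
scene [1656.  328. 1086.] [-0.73 -0.2  -0.65]
holder_center [475. 331.  69.] 0.97
holder_center [327. 334.   9.] 0.68
holder_center [313. 178.  11.] 0.63
holder_center [639. 504.   9.] 0.57
shelf [ 484. -141.   -4.] 0.6
shelf [378. 538.   9.] 0.29
block [485. 334.   6.] 0.91
block [ 328. -201.    1.] 0.64
sprayer [692. 320.  -3.] 0.91
top [ 366.   48. 1583.] [ 0.09 -0.01 -1.  ]
holder_center [311. 177.   9.] 0.89
holder_center [330. 331.   6.] 0.84
holder_center [478. 324.  61.] 0.77
holder_center [641. 498.   7.] 0.76
bay_lip [462. -12.  90.] 0.63
shelf [ 489. -141.    2.] 0.78
block [487. 332.   3.] 0.89
sprayer [700. 318.  -1.] 0.59
```

View pics/scene0.png

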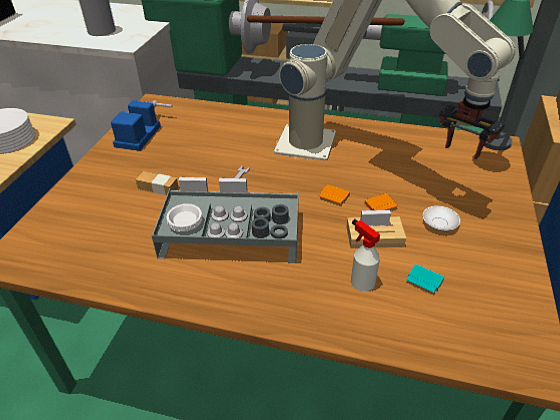

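View pics/top0.png

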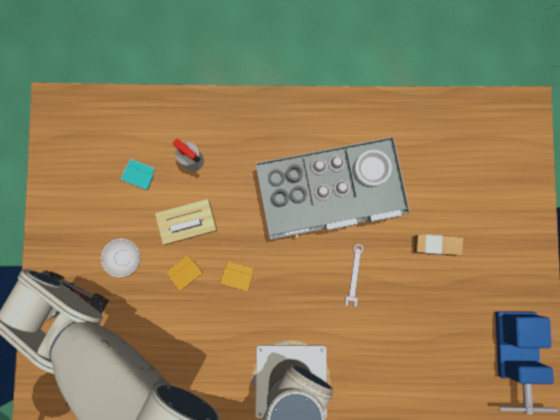

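Run:
```python
from h import *
im=cv2.imread('pics/top0.png')
a=cv2.resize(im[120:250,245:420],None,fx=4.5,fy=4.5,interpolation=cv2.INTER_CUBIC);cv2.imwrite('pics/t_shelf.png',a)
a=cv2.resize(im[190:255,145:225],None,fx=9,fy=9,interpolation=cv2.INTER_CUBIC);cv2.imwrite('pics/t_block.png',a)
im=cv2.imread('pics/scene0.png')
a=cv2.resize(im[165:270,145:305],None,fx=5,fy=5,interpolation=cv2.INTER_CUBIC);cv2.imwrite('pics/s_shelf.png',a)
a=cv2.resize(im[195:255,335:415],None,fx=9,fy=9,interpolation=cv2.INTER_CUBIC);cv2.imwrite('pics/s_block.png',a)
```

```text
(no output)
```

View pics/t_shelf.png

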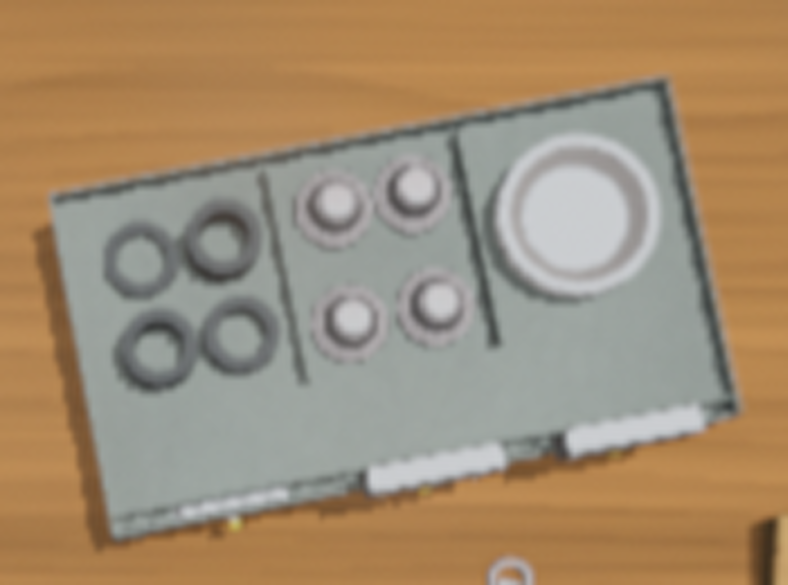

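View pics/t_block.png

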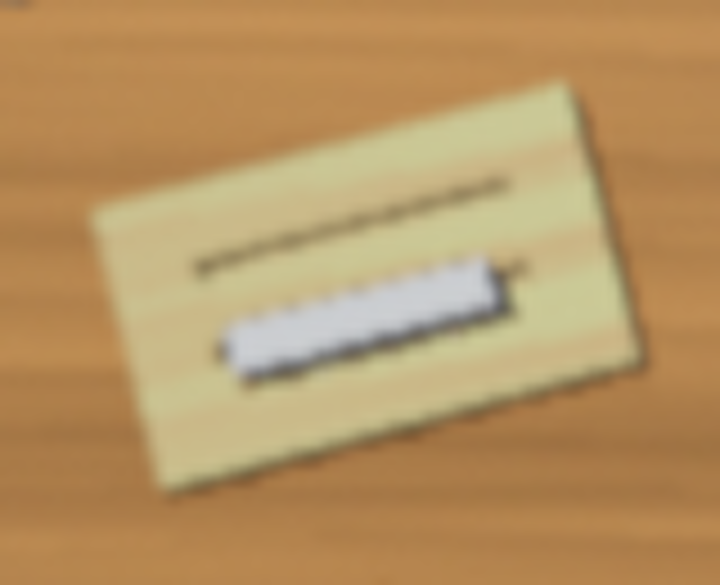

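View pics/s_shelf.png

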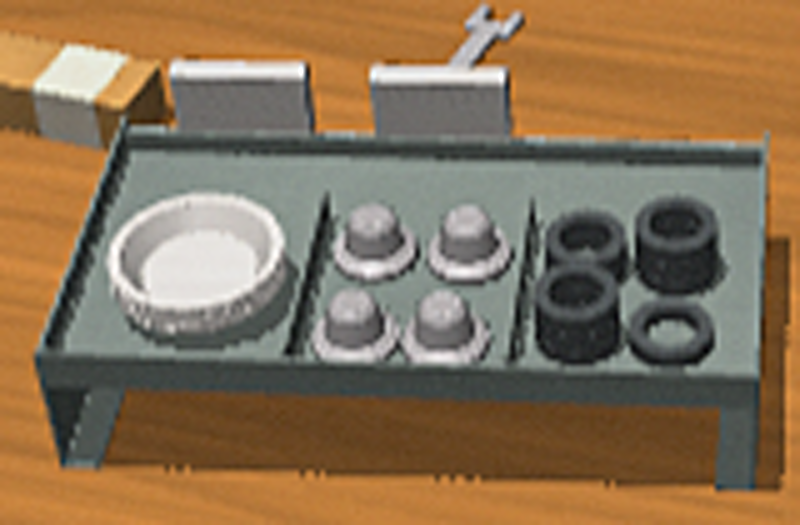

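View pics/s_block.png

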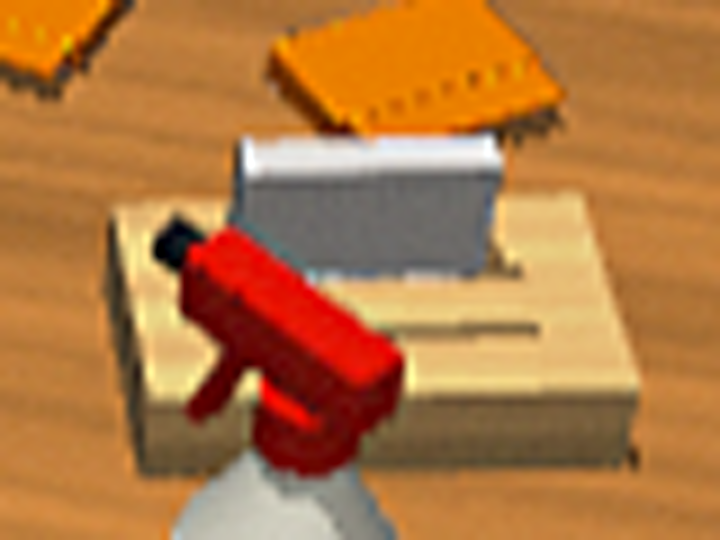

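```bash
cat >> h.py <<'E'
def rect(im,box,z,thr,n='top',f=8):
    x0,y0,x1,y1=box
    g=im.min(2)[y0:y1,x0:x1]
    b=cv2.resize(g,None,fx=f,fy=f,interpolation=cv2.INTER_CUBIC)
    m=(b>thr).astype(np.uint8)
    c=max(cv2.findContours(m,0,cv2.CHAIN_APPROX_NONE)[0],key=cv2.contourArea).reshape(-1,2)
    uv=(c+0.5)/f-0.5+[x0,y0]
    P=ray(n,uv,z)[:,:2]
    (cx,cy),(a,b2),ang=cv2.minAreaRect((P*10).astype(np.float32))
    bp=cv2.boxPoints(((cx,cy),(a,b2),ang))
    e=bp[1]-bp[0] if np.hypot(*(bp[1]-bp[0]))>np.hypot(*(bp[2]-bp[1])) else bp[2]-bp[1]
    if e[1]<0:e=-e
    # yaw: local y dir
    return np.array([cx/10,cy/10]),sorted([a/10,b2/10]),np.degrees(np.arctan2(-e[0],e[1]))
E
python3 - <<'E'
from h import *
im=cv2.imread('pics/top0.png')[:,:,::-1]
print(np.round(proj('top',[[475,331,92]]),1))
for nm,box,z in(('blk',(164,214,206,238),92),('n1',(322,214,360,234),137),('n2',(366,206,406,226),137)):
    x0,y0,x1,y1=box;print(nm,im[y0:y1,x0:x1].min(2).max())
    for thr in(165,175,185):
        c,s,a=rect(im,box,z,thr);print(thr,np.round(c,1),np.round(s,1),round(a,2))
# shelf front edge, corners eyeballed in crop
uv=np.array([[112,538],[740,410],[668,80],[52,196]])/4.5+[245,120]-.5
P=ray('top',uv,88);print(np.round(P,1))
for i,j in((0,1),(3,2)):
    e=P[i]-P[j];print(np.degrees(np.arctan2(-e[0],e[1])),np.hypot(e[0],e[1]))
E
python3 - <<'E'
import sys;sys.path.insert(0,'.')
import cv2
im=cv2.imread('pics/top0.png')
print(im.min(2)[214:234,338:342]);print(im.min(2)[220:236,184:188])
E
```

```text
[[182.9 225.8]]
blk 203
165 [479.1 326.8] [17.8 90.6] 15.6
175 [479.  326.7] [16.5 89.1] 15.53
185 [478.9 326.5] [14.9 87.6] 15.53
n1 203
165 [ 482.8 -144.2] [19.4 91.2] 11.52
175 [ 482.2 -144.2] [17.3 89.7] 11.52
185 [ 481.9 -144. ] [15.4 88.4] 11.52
n2 203
165 [ 508.8 -274.7] [19.4 91.3] 11.17
175 [ 508.2 -274.6] [17.  89.9] 10.86
185 [ 507.8 -274.3] [15.2 88.1] 10.79
[[ 436.4   68.9   88. ]
 [ 525.7 -356.3   88. ]
 [ 753.4 -311.    88. ]
 [ 670.2  111.6   88. ]]
11.865329470419042 434.4636670294561
11.133551638684741 430.65804262725834
[[160 159 159 157]
 [159 160 158 158]
 [160 159 158 159]
 [159 158 158 160]
 [158 159 159 159]
 [157 157 157 158]
 [159 158 155 164]
 [176 176 172 182]
 [197 197 197 198]
 [202 202 202 202]
 [202 202 202 202]
 [201 200 200 199]
 [187 180 181 180]
 [147 126 128 128]
 [ 92  84  84  75]
 [ 66  73  72  68]
 [ 69  73  74  80]
 [ 78  82  82  85]
 [ 79  79  79  79]
 [ 77  77  77  77]]
[[140 140 142 143]
 [141 148 162 172]
 [172 179 192 201]
 [199 200 202 202]
 [203 203 202 203]
 [203 203 201 201]
 [201 197 189 181]
 [179 172 150 126]
 [121 117 102  88]
 [ 89  96 110 118]
 [120 126 139 143]
 [141 142 145 145]
 [140 140 140 138]
 [137 137 136 136]
 [135 136 136 136]
 [137 138 138 139]]
```

Run:
```python
from h import *
f=lambda l:np.array(l)/9+[145,190]-.5
P=ray('top',f([[218,352],[525,268],[200,269],[508,183]]),40);print(np.round(P,1))
for a,b in((0,1),(2,3)):
    e=P[a]-P[b];print(np.degrees(np.arctan2(-e[0],e[1])),np.hypot(*e[:2]))
m=(P[0]+P[1])/2;t=np.radians(15.5);print('slot mid',m,'pocket centre',m-6*np.array([np.cos(t),np.sin(t),0]))
B=ray('top',f([[92,212],[568,84],[642,366],[163,492]]),40);print(B.round(1),B.mean(0))
for a,b in((0,1),(3,2)):
    e=B[a]-B[b];print(np.degrees(np.arctan2(-e[0],e[1])),np.hypot(*e[:2]))
r=cv2.Rodrigues(monitor.get_obs()['orientation'])[0];print(r.round(4),np.degrees(np.arctan2(r[1,1],r[0,1])))
im=cv2.imread('pics/scene0.png')[:,:,::-1]
print(proj('scene',[[479,327,92],[482,-144,137],[508,-275,137]]))
```

```text
[[469.7 384.8  40. ]
 [499.7 279.   40. ]
 [498.7 391.7  40. ]
 [529.5 285.5  40. ]]
15.794513192617272 109.93756549215037
16.151928412354657 110.64242486792759
slot mid [484.70074803 331.85923482  40.        ] pocket centre [478.91896531 330.25580457  40.        ]
[[518.4 429.7  40. ]
 [564.5 265.2  40. ]
 [465.6 237.6  40. ]
 [421.  402.4  40. ]] [492.37859993 333.72745499  40.        ]
15.64442921542762 170.79405271067486
15.14467830817411 170.67580564858443
[[-0.8957  0.4446  0.    ]
 [ 0.4446  0.8957 -0.    ]
 [-0.     -0.     -1.    ]] 63.60032766724846
[[375.11373489 212.07614179]
 [231.58484532 179.64110066]
 [191.26791863 178.55292037]]
```

Request:
{"op": "carry_out", "data": {
  "targets": [
    [[0,0,-6],[25,-29,0],87.8],
    [[0,0,-12],[50,-58,0],87.8],
    [[0,0,-18],[75,-87,0],87.8],
    [[0,0,-24],[100,-116,-5],87.8],
    [[0,0,-30],[126,-146,-15],87.8],
    [[0,0,-36],[151,-175,-25],87.8],
    [[0,0,-42],[176,-204,-40],87.8],
    [[0,0,-48.1],[201,-233,-60],87.8],
    [[0,0,-48.1],[201,-233,-70],87.8],
    [[0,0,-48.1],[201,-233,-70],87.8]
  ]
}}

```text
t: 1.43
ee_pos: [478.7, 324.4, 150.3]
orientation: [-1.904, -2.497, 0.006]
ft_force: [-0.0, 0.4, 0.5]
width: 87.4
```

Run:
```python
from h import *
o=monitor.get_obs();print(o['t'],o['ee_pos'],o['orientation'],o['ft_force'])
r=cv2.Rodrigues(o['orientation'])[0];print(np.degrees(np.arctan2(r[1,1],r[0,1])))
for n in('top','scene'):
    im=cv2.cvtColor(save(n,n+'1.png'),4)
a=cv2.imread('pics/top1.png')[150:290,110:260];b=cv2.imread('pics/scene1.png')[120:260,320:470]
cv2.imwrite('pics/c1.png',np.hstack([cv2.resize(a,(400,373)),cv2.resize(b,(400,373))]))
```

```text
1.4333 [478.66743216 324.44738192 150.34969808] [-1.90420236 -2.49688523  0.00612155] [-0.0490593   0.36732314  0.54579225]
15.3393213151982
```

View pics/c1.png

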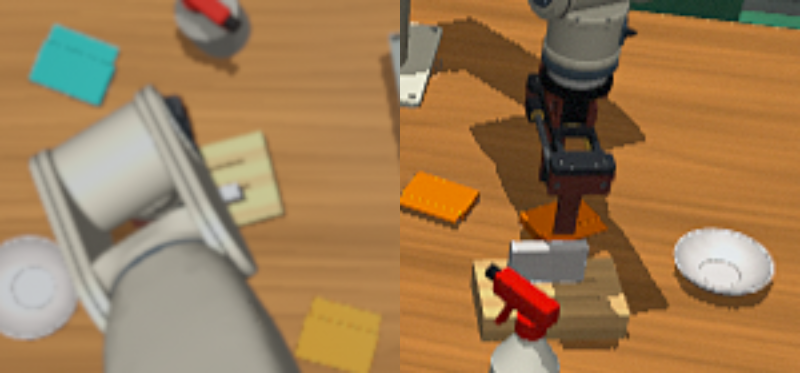

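Request:
{"op": "carry_out", "data": {
  "targets": [
    [[0,0,0],[0,2,-25],87.8],
    [[0,0,0],[0,2,-50],87.8],
    [[0,0,0],[0,2,-75],87.8],
    [[0,0,0],[0,2,-90],87.8],
    [[0,0,0],[0,2,-90],87.8],
    [[0,0,0],[0,2,-90],87.8]
  ]
}}

```text
t: 2.03
ee_pos: [478.2, 330.2, 63.2]
orientation: [-1.898, -2.503, 0.0]
ft_force: [0.2, 0.0, 0.2]
width: 87.7
```

Run:
```python
from h import *
o=monitor.get_obs();print(o['t'],o['ee_pos'],o['orientation'],o['ft_force'])
r=cv2.Rodrigues(o['orientation'])[0];print(np.degrees(np.arctan2(r[1,1],r[0,1])),r[:,2])
save('scene','s2.png')
b=cv2.imread('pics/s2.png')[120:260,320:470]
cv2.imwrite('pics/c2.png',cv2.resize(b,None,fx=4,fy=4))
```

```text
2.0333 [478.23621642 330.18087725  63.15738774] [-1.89828333e+00 -2.50302645e+00  1.14260269e-04] [0.19952714 0.04756086 0.18586243]
15.646987521557131 [-1.68664755e-04  3.66168546e-05 -9.99999985e-01]
```

View pics/c2.png

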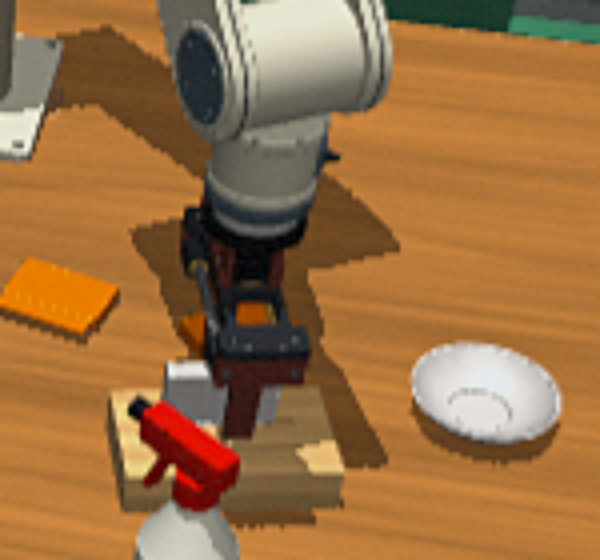

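Request:
{"op": "carry_out", "data": {
  "targets": [
    [[0,0,0],[0,-2,-1],60],
    [[0,0,0],[0,-2,-1],30],
    [[0,0,0],[0,-2,-1],10],
    [[0,0,0],[0,-2,-1],5],
    [[0,0,0],[0,-2,-1],5],
    [[0,0,0],[0,-2,-1],5],
    [[0,0,0],[0,-2,-1],5],
    [[0,0,0],[0,-2,-1],5]
  ]
}}

```text
t: 2.75
ee_pos: [478.9, 326.8, 61.7]
orientation: [-1.902, -2.501, 0.0]
ft_force: [-0.2, 0.0, 0.2]
width: 37.6
```

Request:
{"op": "carry_out", "data": {
  "targets": [
    [[0,0,0],[0,0,0],5],
    [[0,0,0],[0,0,0],5],
    [[0,0,0],[0,0,0],5],
    [[0,0,0],[0,0,0],5],
    [[0,0,0],[0,0,0],5],
    [[0,0,0],[0,0,0],5],
    [[0,0,0],[0,0,0],5]
  ]
}}

```text
t: 3.33
ee_pos: [478.9, 326.8, 61.6]
orientation: [-1.902, -2.501, 0.0]
ft_force: [-0.1, 0.3, -0.6]
width: 15.9
```

Run:
```python
from h import *
o=monitor.get_obs();print(o['t'],o['ee_pos'],o['orientation'],o['ft_force'],o['width'])
r=cv2.Rodrigues(o['orientation'])[0];print(np.degrees(np.arctan2(r[1,1],r[0,1])),r[:,2])
```

```text
3.3333 [478.85454983 326.79447068  61.6345689 ] [-1.90157249e+00 -2.50069978e+00  1.22289208e-04] [-0.09542227  0.27066616 -0.63461779] 15.870389640837777
15.500110696618123 [-6.32231303e-05 -4.97281010e-05 -9.99999997e-01]
```

Request:
{"op": "carry_out", "data": {
  "targets": [
    [[0,0,0],[0,0,10],5],
    [[0,0,0],[0,0,25],5],
    [[0,0,0],[0,0,50],5],
    [[0,0,0],[0,0,75],5],
    [[0,0,0],[0,0,95],5],
    [[0,0,0],[0,0,100],5],
    [[0,0,0],[0,0,100],5]
  ]
}}

```text
t: 3.92
ee_pos: [479.8, 327.4, 163.7]
orientation: [1.901, 2.5, 0.006]
ft_force: [0.3, -0.1, -1.6]
width: 15.8
```

Run:
```python
from h import *
o=monitor.get_obs();print(o['t'],o['ee_pos'],o['ft_force'],o['width'])
save('scene','s3.png')
b=cv2.imread('pics/s3.png')[80:260,320:470]
cv2.imwrite('pics/c3.png',cv2.resize(b,None,fx=3.3,fy=3.3))
```

```text
3.9167 [479.7941536  327.42414063 163.67497075] [ 0.29095327 -0.05329239 -1.60913042] 15.800982594302338
```

View pics/c3.png

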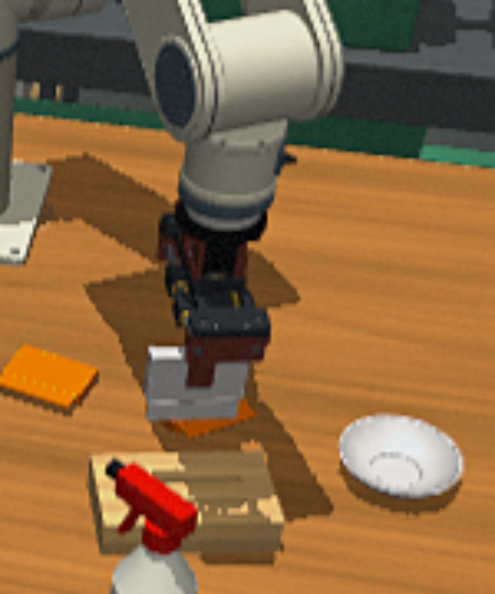

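Request:
{"op": "carry_out", "data": {
  "targets": [
    [[0,0,-0.3],[-1,-20,0],5],
    [[0,0,-0.8],[-3,-58,0],5],
    [[0,0,-1.3],[-6,-98,0],5],
    [[0,0,-1.8],[-9,-138,0],5],
    [[0,0,-2.3],[-12,-178,0],5],
    [[0,0,-2.8],[-14,-218,0],5],
    [[0,0,-3.3],[-17,-258,0],5],
    [[0,0,-3.8],[-20,-298,0],5],
    [[0,0,-4.2],[-22,-328,0],5],
    [[0,0,-4.2],[-22.7,-340.5,0],5]
  ]
}}

```text
t: 4.8
ee_pos: [454.3, -16.7, 160.2]
orientation: [-1.994, -2.425, 0.004]
ft_force: [1.4, 0.1, -1.4]
width: 16.1
```

Request:
{"op": "carry_out", "data": {
  "targets": [
    [[0,0,0],[0,0,0],5],
    [[0,0,0],[0,0,0],5],
    [[0,0,0],[0,0,0],5],
    [[0,0,0],[0,0,0],5]
  ]
}}

```text
t: 5.13
ee_pos: [455.9, -12.7, 161.2]
orientation: [-1.99, -2.43, 0.001]
ft_force: [0.3, 0.6, -1.1]
width: 16.1
```

Run:
```python
from h import *
o=monitor.get_obs();print(o['t'],o['ee_pos'],o['ft_force'],o['width'])
r=cv2.Rodrigues(o['orientation'])[0];print(np.degrees(np.arctan2(r[1,1],r[0,1])),r[:,2])
save('scene','s4.png');save('top','t4.png')
b=cv2.imread('pics/s4.png')[120:260,155:305]
cv2.imwrite('pics/c4.png',cv2.resize(b,None,fx=4.2,fy=4.2,interpolation=cv2.INTER_CUBIC))
b=cv2.imread('pics/t4.png')[130:260,240:420]
cv2.imwrite('pics/d4.png',cv2.resize(b,None,fx=4.2,fy=4.2,interpolation=cv2.INTER_CUBIC))
```

```text
5.1333 [455.93449465 -12.70254843 161.17099134] [ 0.3469069   0.55116271 -1.12913536] 16.07788403599961
11.373010881394231 [-9.99373017e-04  2.12465538e-04 -9.99999478e-01]
```

View pics/c4.png

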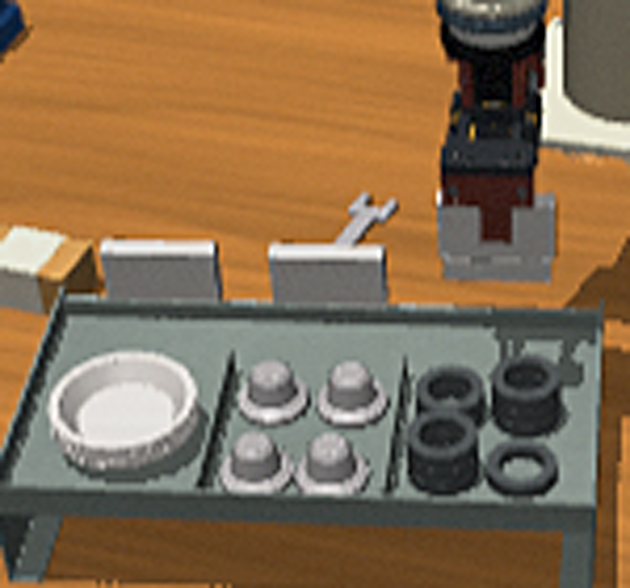

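View pics/d4.png

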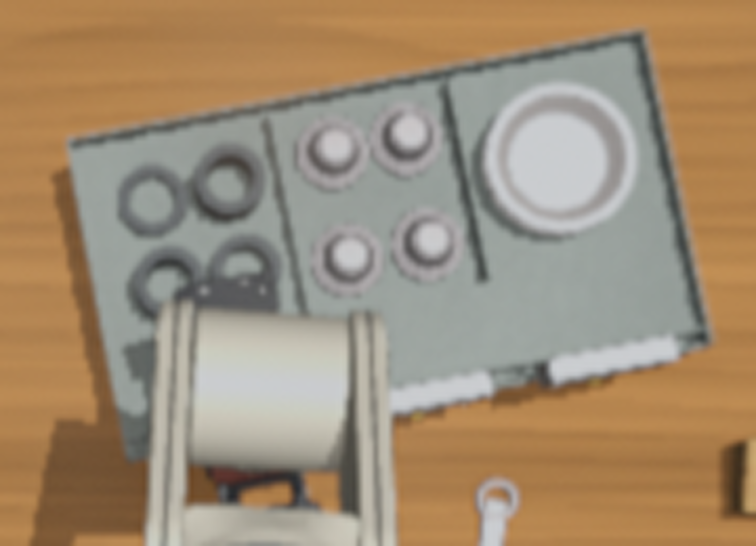

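```bash
cat >> h.py <<'E'
def corners(c,yaw):
    t=np.radians(yaw);R=np.array([[np.cos(t),-np.sin(t),0],[np.sin(t),np.cos(t),0],[0,0,1]])
    L=np.array([[8,45,26],[8,-45,26],[8,-45,-26],[8,45,-26],[8,42,-48],[8,-42,-48],[-8,45,26],[-8,-45,26]])
    return np.array(c)+L@R.T
E
python3 - <<'E'
from h import *
im=cv2.imread('pics/s4.png')
f=12
o=dict(n1=([482.2,-144.2,111],11.3),n2=([508.2,-274.6,111],11.3),h=([455.93,-12.7,165.6],11.37))
ims=[]
for k,(c,y) in o.items():
    uv=proj('scene',corners(c,y));print(k,uv.round(1).tolist())
    x0,y0=(uv.min(0)-5).astype(int);cr=im[y0:y0+34,x0:x0+40]
    b=cv2.resize(cr,None,fx=f,fy=f,interpolation=cv2.INTER_NEAREST)
    for p in uv:
        q=((p-[x0,y0]+.5)*f).astype(int);cv2.circle(b,tuple(int(v) for v in q),3,(0,0,255),-1)
    ims.append(cv2.resize(b,None,fx=.55,fy=.55))
cv2.imwrite('pics/e4.png',np.hstack(ims))
E
```

```text
n1 [[244.9, 181.5], [217.5, 180.8], [219.0, 193.2], [245.8, 194.0], [245.2, 199.0], [220.4, 198.3], [245.4, 178.6], [218.2, 177.8]]
n2 [[204.5, 180.4], [177.3, 179.7], [179.6, 192.1], [206.2, 192.8], [206.0, 197.9], [181.4, 197.2], [205.3, 177.5], [178.4, 176.8]]
h [[286.1, 168.9], [257.8, 168.2], [258.4, 181.2], [286.1, 181.9], [285.1, 187.3], [259.5, 186.6], [286.3, 165.9], [258.2, 165.3]]
```

View pics/e4.png

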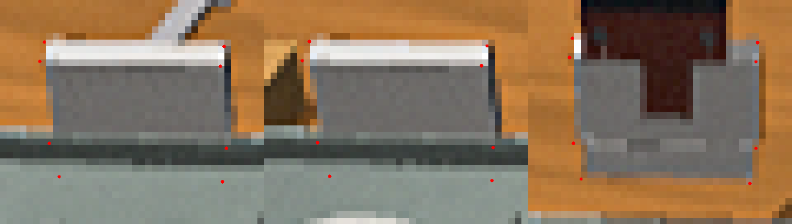

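Run:
```python
from h import *
im=cv2.imread('pics/s4.png').astype(int)
print('n1 blue',[(r,im[r,225:240,0].mean().round()) for r in range(174,200)])
print('n2 blue',[(r,im[r,185:200,0].mean().round()) for r in range(174,198)])
print('h blue',[(r,im[r,262:268,0].mean().round(),im[r,276:283,0].mean().round()) for r in range(162,194)])
print('h side',im[176,252:292,0],im[185,252:292,0]); print('n1 side',im[188,212:252,0])
print(monitor.get_obs()['ee_pos'])
```

```text
n1 blue [(174, np.float64(80.0)), (175, np.float64(85.0)), (176, np.float64(91.0)), (177, np.float64(81.0)), (178, np.float64(188.0)), (179, np.float64(225.0)), (180, np.float64(234.0)), (181, np.float64(169.0)), (182, np.float64(85.0)), (183, np.float64(101.0)), (184, np.float64(102.0)), (185, np.float64(104.0)), (186, np.float64(105.0)), (187, np.float64(105.0)), (188, np.float64(104.0)), (189, np.float64(104.0)), (190, np.float64(103.0)), (191, np.float64(103.0)), (192, np.float64(119.0)), (193, np.float64(94.0)), (194, np.float64(58.0)), (195, np.float64(59.0)), (196, np.float64(74.0)), (197, np.float64(127.0)), (198, np.float64(147.0)), (199, np.float64(145.0))]
n2 blue [(174, np.float64(61.0)), (175, np.float64(56.0)), (176, np.float64(38.0)), (177, np.float64(173.0)), (178, np.float64(224.0)), (179, np.float64(236.0)), (180, np.float64(168.0)), (181, np.float64(86.0)), (182, np.float64(102.0)), (183, np.float64(104.0)), (184, np.float64(104.0)), (185, np.float64(105.0)), (186, np.float64(104.0)), (187, np.float64(104.0)), (188, np.float64(103.0)), (189, np.float64(104.0)), (19
[... 1458 characters left out ...]
0), np.float64(55.0)), (191, np.float64(56.0), np.float64(58.0)), (192, np.float64(73.0), np.float64(54.0)), (193, np.float64(109.0), np.float64(77.0))]
h side [ 51  51  46  52  53  50  45  97 106 106 103 105 104 104 105 105 107  57
   8  19  12  12  15   5  37 112 105 102 105 102 100 103  99 102 116  28
  61  58  52  56] [ 50  57  50  56  58  52  57  57  67 115 111 106 108 110 105 109 109 106
 106 104 101 106 102 103 104 102 106 105 102 102 105 107 106 109  59  54
  53  53  52  55]
n1 side [ 55  55  52  59  59  57  54  74 108 101 100 105 102 107 103 102 105 102
 104 106 103 104 102 106 105 100 102 107 104 105 106 107 105 110  79  54
  59  55  58  59]
[456.12639072 -12.69438827 161.43352271]
```

Request:
{"op": "carry_out", "data": {
  "targets": [
    [[0,0,0],[0,0,-8],5],
    [[0,0,0],[0,0,-16],5],
    [[0,0,0],[0,0,-23],5],
    [[0,0,0],[0,0,-25],5],
    [[0,0,0],[0,0,-27],5],
    [[0,0,0],[0,0,-28],5],
    [[0,0,0],[0,0,-29],5],
    [[0,0,0],[0,0,-30],5],
    [[0,0,0],[0,0,-30],5],
    [[0,0,0],[0,0,-30],5]
  ]
}}

```text
t: 6.07
ee_pos: [456.3, -13.7, 131.8]
orientation: [1.992, 2.429, 0.0]
ft_force: [0.1, 0.3, -1.7]
width: 15.8
```

Below the flange top with no contact. Past the lip top next.

Request:
{"op": "carry_out", "data": {
  "targets": [
    [[0,0,0],[0,0,-1.5],5],
    [[0,0,0],[0,0,-3],5],
    [[0,0,0],[0,0,-4.5],5],
    [[0,0,0],[0,0,-6],5],
    [[0,0,0],[0,0,-7],5],
    [[0,0,0],[0,0,-7],5]
  ]
}}

```text
t: 6.57
ee_pos: [456.0, -13.7, 124.4]
orientation: [-1.992, -2.429, 0.0]
ft_force: [-0.6, -0.2, -1.7]
width: 15.9
```

Run:
```python
from h import *
im=save('scene','s5.png')[:,:,::-1]
b=np.ascontiguousarray(im)[130:240,205:305]
cv2.imwrite('pics/c5.png',cv2.resize(b,None,fx=5.4,fy=5.4,interpolation=cv2.INTER_CUBIC))
```

```text
(no output)
```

View pics/c5.png

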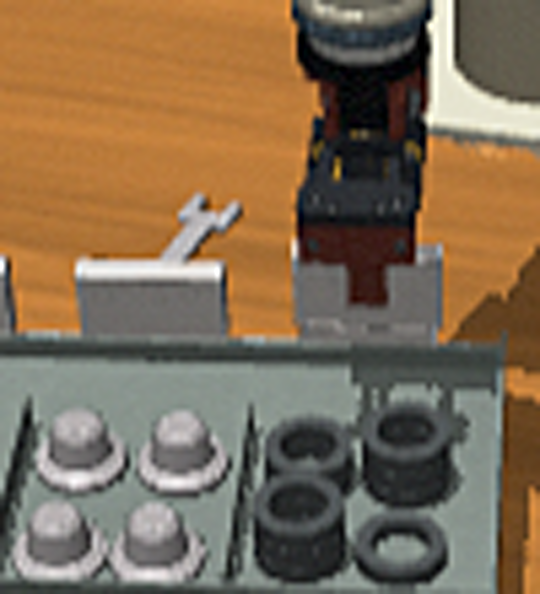

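Request:
{"op": "carry_out", "data": {
  "targets": [
    [[0,0,0],[0,0,-2],5],
    [[0,0,0],[0,0,-4],5],
    [[0,0,0],[0,0,-6],5],
    [[0,0,0],[0,0,-8],5],
    [[0,0,0],[0,0,-9],5],
    [[0,0,0],[0,0,-9],5]
  ]
}}

```text
t: 7.12
ee_pos: [456.0, -13.7, 115.4]
orientation: [-1.992, -2.429, 0.001]
ft_force: [0.1, -0.6, -0.5]
width: 16.2
```

Request:
{"op": "carry_out", "data": {
  "targets": [
    [[0,0,0],[0,0,-1.5],5],
    [[0,0,0],[0,0,-3],5],
    [[0,0,0],[0,0,-4],5],
    [[0,0,0],[0,0,-5],5],
    [[0,0,0],[0,0,-6],5],
    [[0,0,0],[0,0,-6],5],
    [[0,0,0],[0,0,-6],5]
  ]
}}

```text
t: 7.7
ee_pos: [456.3, -13.7, 109.8]
orientation: [1.992, 2.429, 0.0]
ft_force: [-0.8, 0.4, 4.5]
width: 15.7
```

Request:
{"op": "carry_out", "data": {
  "targets": [
    [[0,0,0],[0,0,-1],5],
    [[0,0,0],[0,0,-2],5],
    [[0,0,0],[0,0,-2.5],5],
    [[0,0,0],[0,0,-3],5],
    [[0,0,0],[0,0,-3],5],
    [[0,0,0],[0,0,-3],5]
  ]
}}

```text
t: 8.2
ee_pos: [456.3, -13.7, 106.8]
orientation: [1.992, 2.429, 0.0]
ft_force: [-2.0, -0.2, 7.1]
width: 16.1
```

Run:
```python
from h import *
o=monitor.get_obs();print(o['t'],o['ee_pos'],o['ft_force'],o['moment'],o['width'])
```

```text
8.2 [456.33460206 -13.70743077 106.84511245] [-1.95570703 -0.18630754  7.11647945] [-0.03923062  0.35424645  0.01127485] 16.140493893752094
```

Request:
{"op": "carry_out", "data": {
  "targets": [
    [[0,0,0],[0,0,-0.4],5],
    [[0,0,0],[0,0,-0.7],5],
    [[0,0,0],[0,0,-0.7],5],
    [[0,0,0],[0,0,-0.7],5],
    [[0,0,0],[0,0,-0.7],5]
  ]
}}

```text
t: 8.62
ee_pos: [456.4, -13.7, 106.5]
orientation: [1.992, 2.429, 0.0]
ft_force: [-4.0, 0.1, 11.7]
width: 16.0
```

Run:
```python
from h import *
o=monitor.get_obs();print(o['t'],o['ee_pos'],o['ft_force'],o['moment'],o['width'])
im=save('scene','s6.png')[:,:,::-1]
b=np.ascontiguousarray(im)[130:240,165:305]
cv2.imwrite('pics/c6.png',cv2.resize(b,None,fx=5.4,fy=5.4,interpolation=cv2.INTER_CUBIC))
```

```text
8.6167 [456.37298677 -13.70174382 106.51098163] [-3.97902044  0.09620662 11.66883955] [-0.02483914  0.59327849  0.04329008] 16.04200728859973
```

View pics/c6.png

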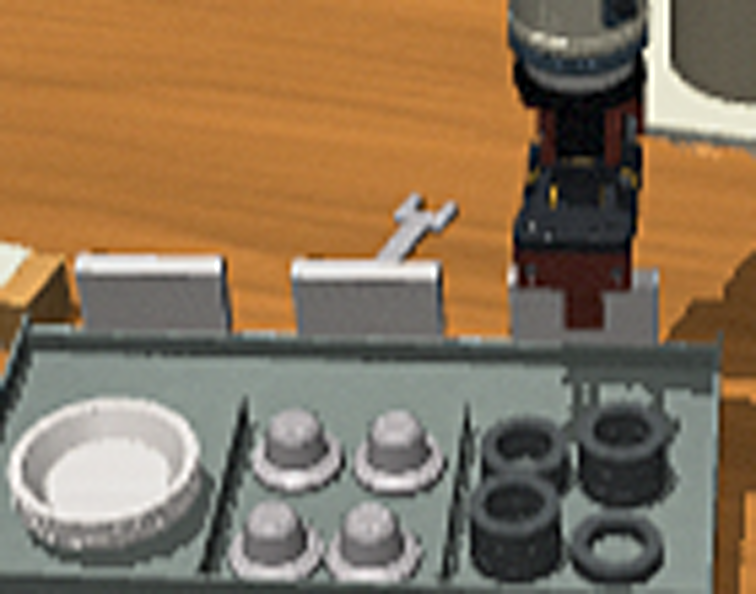

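Request:
{"op": "carry_out", "data": {
  "targets": [
    [[0,0,0],[0,0,0],5],
    [[0,0,0],[0,0,0],5],
    [[0,0,0],[0,0,0],5],
    [[0,0,0],[0,0,0],5],
    [[0,0,0],[0,0,0],5],
    [[0,0,0],[0,0,0],5]
  ]
}}

```text
t: 9.17
ee_pos: [456.4, -13.7, 106.5]
orientation: [1.992, 2.429, 0.0]
ft_force: [-2.8, 0.9, 11.5]
width: 16.1
```

Run:
```python
from h import *
o=monitor.get_obs();print(o['t'],o['ee_pos'],o['ft_force'],o['moment'],o['width'])
im=cv2.imread('pics/s6.png').astype(int)
print([(r,im[r,261:267,0].mean().round(),im[r,280:286,0].mean().round()) for r in range(174,202)])
print(proj('scene',corners([456.4,-13.7,111],11.3)).round(1).tolist())
if abs(o['ft_force'][2]-11.7)<2.5: print('closing',order.close_job())
```

```text
9.1667 [456.37281375 -13.708151   106.48685812] [-2.84886678  0.90610732 11.48576192] [-0.05975515  0.62598582  0.00904677] 16.070664052063886
[(174, np.float64(46.0), np.float64(46.0)), (175, np.float64(21.0), np.float64(43.0)), (176, np.float64(24.0), np.float64(46.0)), (177, np.float64(22.0), np.float64(48.0)), (178, np.float64(20.0), np.float64(41.0)), (179, np.float64(32.0), np.float64(58.0)), (180, np.float64(28.0), np.float64(88.0)), (181, np.float64(28.0), np.float64(96.0)), (182, np.float64(19.0), np.float64(91.0)), (183, np.float64(66.0), np.float64(84.0)), (184, np.float64(101.0), np.float64(97.0)), (185, np.float64(106.0), np.float64(104.0)), (186, np.float64(103.0), np.float64(102.0)), (187, np.float64(103.0), np.float64(103.0)), (188, np.float64(104.0), np.float64(101.0)), (189, np.float64(104.0), np.float64(102.0)), (190, np.float64(104.0), np.float64(102.0)), (191, np.float64(104.0), np.float64(102.0)), (192, np.float64(103.0), np.float64(103.0)), (193, np.float64(118.0), np.float64(101.0)), (194, np.float64(93.0), np.float64(79.0)), (195, np.float64(58.0), np.float64(62.0)), (196, np.float64(59.0), np.float64(63.0)), (197, np.float64(90.0), np.float64(61.0)), (198, np.float64(133.0), np.float64(75.0)), (199, np.float64(146.0), np.float64(81.0)), (200, np.float64(144.0), np.float64(76.0)), (201, np.float64(142.0), np.float64(99.0))]
[[285.7, 182.6], [258.1, 181.9], [258.6, 194.4], [285.7, 195.1], [284.8, 200.2], [259.8, 199.5], [285.9, 179.7], [258.5, 178.9]]
the job is handed in; nothing more can be done
closing None
```

The spare label holder is in the empty bay at the left (+y) end of the shelf, pressed home on the lip with its card side to the front. The gripper is still holding it, and I handed the job in at about 9.2 s; it gave no verdict.

- **Grip and lift:** the jaws closed to 15.9 mm on the holder's 16 mm pocket, with almost no sideways force. I lifted it about 100 mm and carried it to the bay, turned 11.3° to match the shelf.
- **Going in:** the tongue passed the flange and the lip without touching. The spring pushed back with about 5.7 N at 4.8 mm, close to the expected 5.6 N. When the pocket met the lip, the vertical force rose from 7.1 to 11.7 N within about 0.3 mm.
- **Last checks:** the tool was steady at 106.5 mm. That puts the pocket centre about 26 mm above the lip, and the spring should be pressed about 8 mm. The jaws were at 16.1 mm, and the vertical force was 11.5 N. In the last scene picture the holder's top is level with its neighbours and its spacing matches theirs.
- **What was less certain:** the arm hid the holder from the top camera, so its front-to-back position rests on the arm readings and the scene camera. While it hung above the bay, those two differed by about 0.4 pixel, roughly 2 mm. A side force of 3–4 N stayed on the seated holder, most likely the tongue or pocket leaning lightly against the slot.

I planned the path clear of the sprayer, carton, dish, wrench and look-alikes, and felt no unexpected contact. I did not measure their positions again at the end.

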